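Draw the next solder spool from the gravity rack

ROBOT

A 6-joint arm with a two-finger parallel gripper is mounted at the origin on the work surface. World frame = base frame: x ahead of the robot, y to its left, z up, the work surface at z = 0. Lengths are in m, angles in rad, forces in N, time in s.
With the tool pointing down it reaches from about 0.25 to 0.725 m from the base axis. Payload 4 kg.
Tool frame: the origin (TCP) lies at the very end of the fingers, on their centre line; the grasp point (between the pads) lies 19 mm behind it; z points along the fingers, y is the line along which they close (so a half turn about z gives the same grasp; the last joint's range is limited). The gripper opens to 85 mm and grips with 20 to 120 N. Pads are 22 mm wide; open, the fingers measure 114 mm over their backs; the gripper's body (76 mm by 85 mm) begins 54 mm behind the grasp point. The pads swing forward as they close: fully open they stand 13 mm farther back than shut.
Start: joints at [1.28, 0.241, 0.005, 1.335, 0, 1.571], TCP at [0.143, 0.479, 0.211] pointing down, gripper open.
Joint ranges: [-2.72, 2.72], [-1.05, 1.87], [-1.09, 1.28], [-1.99, 2.15], [-1.42, 1.44], [-3.14, 3.14]. Speed limits (rad/s): [2.79, 2.79, 3.14, 3.14, 3.14, 3.14].

INTERFACE

Orientations are given as a unit quaternion [x, y, z, w].
In Python, from workcell import bot, vision, workorder, boxes_of gives the robot as it stands.
- The arm moves only by the tool send_rows, never from a script. Its argument "motion" is text: rows parted by semicolons, each of 5 numbers parted by spaces: the closure, from -1 (fully open) to 1 (shut), so that 0 is half open, then the shift along the tool's x, y, z in cm, then the turn about the tool's z in rad. In form: claw x y z twist; .... A call has 1 to 5 rows; each row is the pose to reach, as a shift and turn from the pose commanded when the call began, along the tool's axes at that moment; what a row does not reach only later rows make up. A row lasts 1/10 s, in which the tool goes at most 50 mm and 8.59 degrees, less where a joint would pass 70% of its speed; a pose out of reach is approached as far as the arm can. A call with a gripper value outside its range is refused whole. The fingers move at their own pace and stop on an object; the grip force is fixed at half the most. Time passes only in rows, so rows that repeat a pose let the fingers close. It gives the time, the measured TCP pose, the force, the opening and the grip force at its end, in the units of the state.
- bot.get_obs(): the state, without advancing time (a new reading comes with each control period).
- vision.camera(name): name is "side" or "top"; returns the picture (480x640x3 uint8, red, green, blue); there is no depth.
- vision.camera_model(name): a dict with "fov_y" (degrees; the focal length in pixels is half the picture's height over the tangent of half this angle, whatever the lens; pixels are square), "cx", "cy" (the principal point, pixels), "world_from_camera" (4x4, takes a point from camera to world coordinates). Camera axes: x right, y down, z forward; pixel columns grow to the right and rows downward; lengths in m; the calibration is good to about 2 mm. A picture is of the moment at which its call begins. camera_model takes no time and is no camera call.
- workorder.job_done(): hands the job in; it is judged then, once.
Trained networks look in the newest picture that a camera, given by its name, has taken for a name from the list of things; names that differ only in an ending like _2 or _b are one class to them, and where a whole thing is asked for, a point or a joint stands for the part that bears it (a point fixed in the world has none). Each returns a list of dicts, best first, with "conf" (0 to 1); they miss things now and then, are a little off and sometimes report something else, mostly with a low value. They report only what shows in the picture. A call takes as long as a camera call. They do not tell look-alikes from the thing itself.
- boxes_of(camera, target): "rect" ([centre column, centre row, width, height] in pixels, round what is visible of it).
The state is a dict: "clock": time; "joint_pos": joint angles; "joint_vel": joint speeds; "tau": joint torques, N m; "eef_pos": TCP position; "tool_rot": TCP orientation; "ft_force": force on the tool from outside, world axes, zero at the start; "ft_torque": the same for the moment, N m; "grip_width": finger opening in m; "grasp_force": force on a finger pad.
Only numpy, scipy, OpenCV 4.12 (cv2) and the standard library are available. Lean on these libraries where they do the work, as an engineer would, in place of code of your own. Each camera call takes 0.05 s, during which the arm holds its last target. There are 200 camera calls.

TASK

Take the front green solder spool, the one against the stop at the low end of its sloped lane, and let the spools behind it roll down to the front by themselves. Lower it onto the two bars of the roller cradle, midway along them and with its axle along them, let go only once it is down in the cradle, and leave it lying there at rest.

Things in the scene. Friction and masses are not known exactly. Their poses are not given: they have to be found in the camera images.
- green_front_center (a point): Centre of the front green solder spool: flat flanges, diameter 64 mm, 40 mm wide between its flat outer faces, about 0.25 kg, lying on its rim like a wheel. Its y axis is the axle (level, across the lane); it may roll about it. Grip it from above across the two flat faces, fingers closing along the axle. Blue spools in the neighbouring lane are the same size and are not wanted.
- green_next_center (a point): Centre of the second green spool (same size), touching the front one from behind, 64 mm further up the lane. A third green spool lies behind it.
- green_lane_front_seat (a point): Where the front spool's centre lies in the green lane, 65 mm above the table; fixed to this aluminium chute, 52 mm wide, rising at 7 degrees towards this point's x (level, away from the stop); y across, z up. Floor 32 mm below; side guides 7 mm above it, 22 to 25 mm off the middle; the stop, 22 mm above it, 43 mm wide, green label, is in front of the spool, which lifts straight up.
- cradle_seat (a point): Where the spool's centre ends up on the roller cradle, 43 mm above the table. Black base 90 x 100 mm, 5 mm thick, with two fixed steel bars, 12 mm diameter, 88 mm long, along this point's y, at x = -22 and +22 mm, tops 18 mm above the table; end plates 14 mm high. The spool sits in the hollow between the bars, axle along y. z is up.
Not all that is in view belongs to the job. What is shaped like the part that bears green_front_center but brown is not meant. Leave any red look-alike of the part that bears green_next_center alone.

How it is judged:
By the outcome, as a careful person would: the job done as asked, in the order asked, and still so for the second after the job is handed in, with the robot touching nothing.
It also fails if it takes over 38 s, if anything falls off the work surface, if the arm or the gripper's body presses on something with over 40 N, if the wrist force passes 120 N, or if a joint passes its speed limit or range.

## Working session

There is one attempt and no reset: what is moved stays moved. The work goes in short steps, Python scripts to look and compute and a tool call to move; the robot and the scene stay as the last step left them, time stands still between calls to the robot, and variables do not carry over. Pictures are saved under pics/ and viewed, at most 10 in all, crops included, and the job is handed in when it is done.

Besides the shell and the picture viewer there is one more tool, called as a command line: name --argument value ..., lists and objects as JSON in quotes. send_rows: Moves the arm, as the interface text tells. Its arguments: {"type":"object","properties":{"motion":{"type":"string"}},"required":["motion"]}

```bash
mkdir -p pics
python3 - <<'E'
from workcell import bot, vision, workorder, boxes_of
import cv2,numpy as np
np.set_printoptions(precision=4,suppress=True)
ims=[]
for n in("top","side"):
    im=vision.camera(n); cv2.imwrite(f"pics/{n}0.png",im[...,::-1])
    m=vision.camera_model(n);print(n,m["fov_y"],m["cx"],m["cy"],np.array(m["world_from_camera"]).tolist(), [k for k in m])
    for t in("green_front_center","green_next_center","green_lane_front_seat","cradle_seat"):
        try: print(t,[(np.round(b["rect"],1).tolist(),round(b["conf"],2)) for b in boxes_of(n,t)])
        except Exception as e: print(t,e)
o=bot.get_obs();print(o["clock"],o["eef_pos"],o["tool_rot"],o["grip_width"])
E
```

```text
top 53.7004097428065 319.4292547090661 228.34847440787482 [[-0.024397212966813266, -0.9840828423599511, 0.17602765513467303, 0.37505765985825673], [-0.9996834564983421, 0.025097933125880545, 0.0017551513712439893, -0.021126547550873814], [-0.006145144667061345, -0.17592911392253482, -0.9843836569506083, 0.7657702871010342], [0.0, 0.0, 0.0, 1.0]] ['fov_y', 'cx', 'cy', 'world_from_camera']
green_front_center [([317.6, 322.4, 44.6, 41.5], 0.93), ([247.8, 310.6, 45.4, 48.2], 0.85), ([297.8, 239.5, 34.5, 40.6], 0.71)]
green_next_center [([383.9, 233.2, 44.2, 44.1], 0.93), ([380.0, 166.2, 40.7, 47.6], 0.79), ([303.9, 200.0, 31.9, 46.4], 0.73)]
green_lane_front_seat [([306.6, 184.5, 58.7, 173.8], 0.75)]
cradle_seat [([165.4, 237.9, 73.2, 62.2], 0.87)]
side 57.79235767038766 316.5710364039722 239.70133438846122 [[-0.960077051768847, -0.21125903859421544, 0.18336213698331152, 0.36062406900197924], [-0.27963769057767895, 0.7074564421904175, -0.6490825405228974, 0.447289350962493], [0.007403828416512628, -0.6744442163852576, -0.7382886849392007, 0.6277169236423675], [0.0, 0.0, 0.0, 1.0]] ['fov_y', 'cx', 'cy', 'world_from_camera']
green_front_center [([389.4, 283.8, 40.9, 38.6], 0.95), ([320.4, 266.2, 41.2, 47.4], 0.85), ([368.4, 334.2, 45.7, 45.7], 0.62)]
green_next_center [([276.6, 214.4, 28.3, 33.6], 0.96), ([328.8, 222.5, 40.0, 36.8], 0.91), ([283.5, 252.8, 42.6, 46.3], 0.82)]
green_lane_front_seat [([269.3, 255.5, 149.8, 105.4], 0.73)]
cradle_seat [([257.8, 409.8, 84.1, 91.1], 0.62)]
0.5 [0.1433 0.479  0.2108] [ 0.1449  0.9894 -0.     -0.    ] 0.08531211313452974
```

View pics/top0.png

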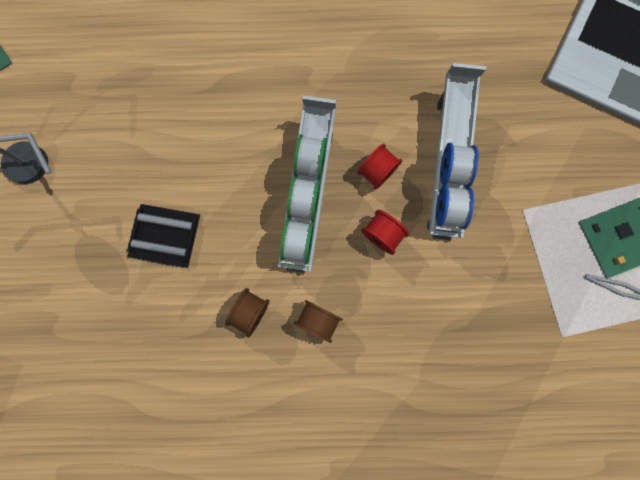

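View pics/side0.png

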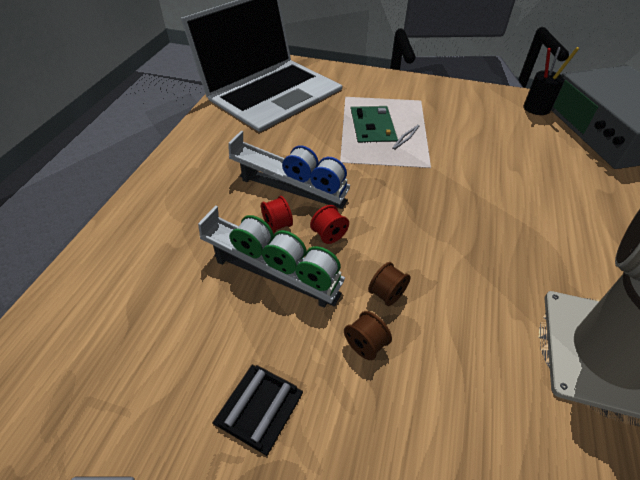

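Front-spool candidates in the top view are:
- Green front, (297,239): against the stop at the near, low end of its lane.
- Green next, (304,199), and green third, (309,156).
- Brown, (248,311) and (318,322).
- Red, (384,232) and (380,166).
- Blue, (455,208) and (460,164).

I choose the green one at top (297,239), which is side (320,267). The cradle is at top (165,237), side (258,409). Next I fit the poses and check them on a close crop.

```bash
cat > h.py <<'E'
from workcell import bot, vision, workorder, boxes_of
import cv2,numpy as np
from scipy.optimize import least_squares
np.set_printoptions(precision=4,suppress=True)
def proj(n,P):
    m=vision.camera_model(n);W=np.array(m["world_from_camera"]);p=(np.asarray(P)-W[:3,3])@W[:3,:3]
    f=240/np.tan(np.radians(m["fov_y"]/2));return p[:,:2]/p[:,2:]*f+[m["cx"],m["cy"]]
def ray(n,uv,z):
    m=vision.camera_model(n);W=np.array(m["world_from_camera"]);f=240/np.tan(np.radians(m["fov_y"]/2))
    uv=np.atleast_2d(uv);d=np.c_[(uv-[m["cx"],m["cy"]])/f,np.ones(len(uv))]@W[:3,:3].T
    return W[:3,3]+d*((z-W[2,3])/d[:,2])[:,None]
def rims(c,yaw,ys=(-.02,.02)):
    t=np.linspace(0,2*np.pi,60);a=np.array([np.cos(yaw),np.sin(yaw),0]);b=np.array([-a[1],a[0],0])
    return [c+.032*np.cos(t)[:,None]*a+.032*np.sin(t)[:,None]*[0,0,1]+y*b for y in ys]
def lane(x,y,yaw,k): 
    s=np.radians(7);return np.array([x+.064*k*np.cos(s)*np.cos(yaw),y+.064*k*np.cos(s)*np.sin(yaw),.065+.064*k*np.sin(s)])
def bbox(q): return np.r_[q.min(0),q.max(0)]
E
cat > fit.py <<'E'
from h import *
im={n:cv2.imread(f"pics/{n}0.png") for n in("top","side")}
# green mask bbox per spool is merged; fit outer contour of all three spools by silhouette distance
g={}
for n in im:
    h=cv2.cvtColor(im[n],cv2.COLOR_BGR2HSV);k=cv2.inRange(h,(45,90,30),(80,255,255))
    r=(275,130,60,140) if n=="top" else (220,205,130,95)
    K=np.zeros_like(k);x,y,w,hh=r;K[y:y+hh,x:x+w]=k[y:y+hh,x:x+w];g[n]=K
def sil(n,p,k):
    return cv2.convexHull(proj(n,np.vstack(rims(lane(*p,k),p[2]))).astype(np.float32))
def res(p):
    out=[]
    for n in g:
        v,u=np.nonzero(g[n]); pts=[bbox(proj(n,np.vstack(rims(lane(*p,k),p[2])))) for k in range(3)]
        a=bbox(np.vstack(np.array(pts).reshape(-1,2)));b=np.r_[u.min()-.0,v.min(),u.max()+1,v.max()+1]
        out+=list(a-b)
    return np.array(out)
p0=list(ray("top",(297.8,239.5),.065)[0,:2])+[-.15]
s=least_squares(res,p0,loss="soft_l1",x_scale=[.01,.01,.1]);print("lane",s.x,res(s.x))
for n,uv in(("top",(297.8,239.5)),("side",(320.4,266.2))):print(ray(n,uv,.065)[0])
# bars
c=im["top"][200:275,120:210];gm=cv2.inRange(c,(90,90,90),(255,255,255))&(cv2.inRange(cv2.cvtColor(c,cv2.COLOR_BGR2HSV),(0,0,0),(180,60,255)))
nn,L,st,ce=cv2.connectedComponentsWithStats(gm);
for i in range(1,nn):
    if st[i,4]>60:
        v,u=np.nonzero(L==i);r=cv2.minAreaRect(np.c_[u,v].astype(np.float32));e=cv2.boxPoints(r)+[120.5,200.5]
        w=ray("top",e,.015)[:,:2];print("bar",st[i],w.mean(0),np.linalg.norm(w-np.roll(w,1,0),axis=1));
        l=np.roll(w,-1,0)-w;j=l[np.argmax(np.linalg.norm(l,axis=1))];print("dir",np.degrees(np.arctan2(j[1],j[0])))
def ov(n,r,path):
    q=im[n].copy()
    x,y,w,h=r;S=5;q=cv2.resize(q[y:y+h,x:x+w],None,fx=S,fy=S,interpolation=cv2.INTER_CUBIC)
    for R in rims(lane(*s.x,0),s.x[2])+rims(lane(*s.x,1),s.x[2]):
        cv2.polylines(q,[((proj(n,R)-[x,y]+.5)*S).astype(int)],True,(0,0,255),1)
    return q
a=ov("top",(265,175,75,100),0);b=ov("side",(255,220,80+15,100),0)[:, :425]
cv2.imwrite("pics/crop1.png",np.hstack([a,b]))
E
python3 fit.py
```

```text
lane [ 0.48    0.0145 -0.1786] [-0.5154  0.1535  0.1528  2.6004 -0.9448 -0.018  -0.3929 -2.8831]
[0.4843 0.0129 0.065 ]
[0.4776 0.008  0.065 ]
bar [ 18  14  54  15 336] [0.5276 0.2302] [0.0879 0.0102 0.0881 0.0102]
dir -101.66274297628404
bar [ 11  40  54  15 330] [0.4848 0.2392] [0.0876 0.0101 0.0878 0.01  ]
dir -101.11069711969225
```

View pics/crop1.png

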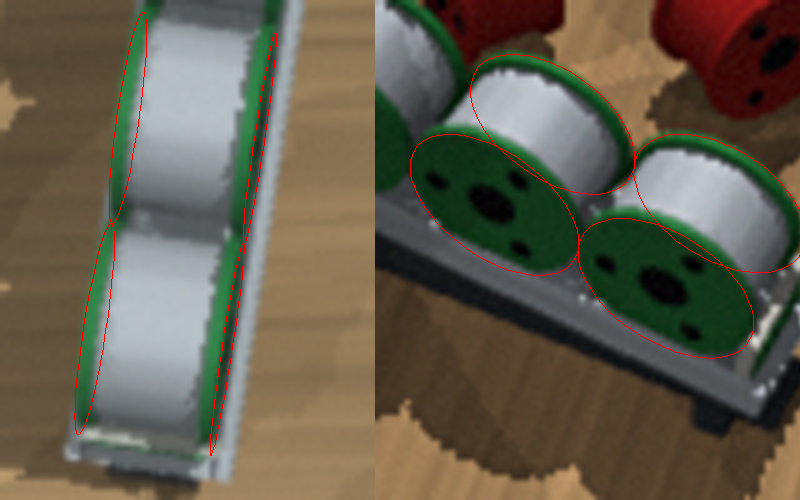

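The crop confirms the choice: the front green spool sits directly behind the stop, and the fitted rims match well in the side view. The top view is 1–2 px off at most. The cradle seat is about (0.506, 0.235) with yaw −11.4°, and the bars come out 43.7 mm apart.

```bash
cat > go.py <<'E'
from h import *; import sys
from scipy.spatial.transform import Rotation as Ro
x,y,z,axd=map(float,sys.argv[1:5]) # target TCP, desired tool-y world angle deg
o=bot.get_obs();R=Ro.from_quat(o["tool_rot"]).as_matrix()
d=R.T@(np.array([x,y,z])-o["eef_pos"])*100
a=np.degrees(np.arctan2(R[1,1],R[0,1]));t=(axd-a+90)%180-90
print("t",o["clock"],o["eef_pos"],"tooly",a,"w",o["grip_width"],"shift cm",d,"twist",-np.radians(t))
E
python3 go.py .48 .0145 .2 79.8
```

```text
t 0.5 [0.1433 0.479  0.2108] tooly 73.33873602878916 w 0.08531211313452974 shift cm [-45.5703 -34.8468   1.0788] twist -0.11277033013811327
```

send_rows --motion "-0.35 -3.9 -3.0 0.1 -0.03; -0.35 -7.8 -6.0 0.2 -0.06; -0.35 -11.7 -9.0 0.3 -0.09; -0.35 -15.6 -12.0 0.4 -0.11; -0.35 -19.5 -15.0 0.5 -0.113"

```text
clock: 1.0
eef_pos: [0.2879, 0.2779, 0.206]
tool_rot: [0.088, 0.996, 0.0, 0.0]
ft_force: [0.6, 1.0, 0.2]
grip_width: 0.0574
grasp_force: 0.0
```

```bash
python3 go.py .48 .0145 .2 79.8
```

```text
t 1.0 [0.2879 0.2779 0.206 ] tooly 79.88534377230073 w 0.05738165192203287 shift cm [-23.535  -22.5581   0.6012] twist 0.0014895298227201054
```

send_rows --motion "-0.35 -3.5 -3.4 0.1 0; -0.35 -7.0 -6.8 0.2 0; -0.35 -10.5 -10.2 0.3 0; -0.35 -14.0 -13.6 0.4 0; -0.35 -17.5 -17.0 0.5 0"

```text
clock: 1.5
eef_pos: [0.4303, 0.0793, 0.2011]
tool_rot: [0.089, 0.996, 0.0, 0.001]
ft_force: [0.7, 1.5, -0.2]
grip_width: 0.0578
grasp_force: 0.0
```

send_rows --motion "-0.35 -3.0 -2.8 0.1 0; -0.35 -6.0 -5.6 0.1 0; -0.35 -6.0 -5.6 0.1 0; -0.35 -6.0 -5.6 0.1 0"

```text
clock: 1.9
eef_pos: [0.4785, 0.0147, 0.1995]
tool_rot: [0.09, 0.996, 0.0, -0.0]
ft_force: [-0.4, 0.3, -0.1]
grip_width: 0.0575
grasp_force: 0.0
```

```bash
python3 go.py .48 .0145 .12 79.8
```

```text
t 1.9 [0.4785 0.0147 0.1995] tooly 79.68047076331538 w 0.05746958802237778 shift cm [-0.1551  0.0086  7.9475] twist -0.002086178732542092
```

send_rows --motion "-0.35 -0.15 0 4.0 0; -0.35 -0.15 0 8.0 0; -0.35 -0.15 0 9.0 0; -0.35 -0.15 0 9.0 0"

```text
clock: 2.3
eef_pos: [0.4779, 0.0161, 0.1087]
tool_rot: [0.088, 0.996, -0.0, -0.002]
ft_force: [0.2, -0.0, 0.5]
grip_width: 0.058
grasp_force: 0.0
```

```bash
python3 go.py .48 .0145 .048 79.8
python3 - <<'E'
from h import *
a=vision.camera("side")[180:330,230:400,::-1];b=vision.camera("top")[160:310,220:390,::-1]
cv2.imwrite("pics/c2.png",cv2.resize(np.hstack([a,b]),(795,351),interpolation=cv2.INTER_CUBIC))
E
```

```text
t 2.3 [0.4779 0.0161 0.1087] tooly 79.91286422864285 w 0.05801893068431607 shift cm [-0.2638 -0.1115  6.0671] twist 0.0019698523975414015
```

View pics/c2.png

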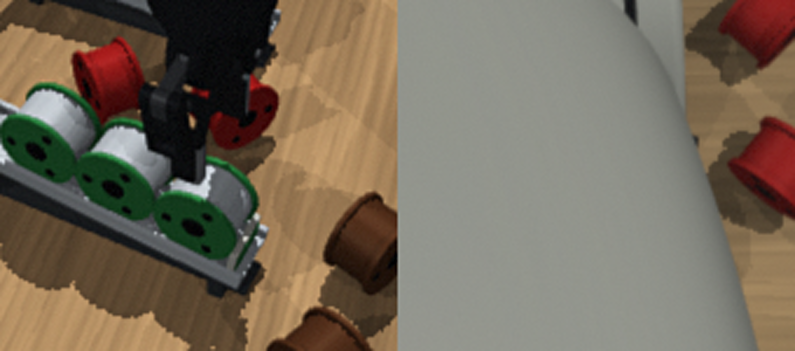

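Run:
```python
from h import *
o=bot.get_obs();c=np.array(o["eef_pos"]);yd=np.array([.177,.984,0]);xd=np.array([.984,-.177,0])
for dz in(0,.004,.008):
  print(dz,(proj("side",[c+yd*.029+s*xd*.011+[0,0,dz] for s in(-1,1)]+[c+yd*.043+s*xd*.011+[0,0,dz] for s in(-1,1)])-[230,180])*[795/340,351/150])
```

```text
0 [[199.9678 201.7229]
 [170.0576 189.9741]
 [190.2479 216.877 ]
 [160.0489 204.8281]]
0.004 [[200.0025 197.8384]
 [169.9593 186.0754]
 [190.2389 213.0106]
 [159.9044 200.9458]]
0.008 [[200.0375 193.919 ]
 [169.8601 182.142 ]
 [190.2299 209.1089]
 [159.7586 197.0284]]
```

send_rows --motion "-0.35 -0.25 -0.1 2.0 0; -0.35 -0.25 -0.1 4.0 0; -0.35 -0.25 -0.1 5.5 0; -0.35 -0.25 -0.1 6.3 0; -0.35 -0.25 -0.1 6.3 0"

```text
clock: 2.9
eef_pos: [0.4827, 0.0139, 0.0474]
tool_rot: [0.089, 0.996, 0.0, 0.0]
ft_force: [-0.8, 0.4, 0.8]
grip_width: 0.0576
grasp_force: 0.0
```

send_rows --motion "-0.1 0 0 0 0; 0.0 0 0 0 0; 0.1 0 0 0 0; 0.3 0 0 0 0; 0.4 0 0 0 0"

```text
clock: 3.4
eef_pos: [0.4834, 0.0137, 0.0483]
tool_rot: [0.089, 0.996, 0.0, 0.001]
ft_force: [-0.9, -0.1, 6.1]
grip_width: 0.0391
grasp_force: 59.5
```

send_rows --motion "1 0 0 0 0; 1 0 0 -1.5 0; 1 0 0 -4 0; 1 0 0 -8 0; 1 0 0 -12 0"

```text
clock: 3.9
eef_pos: [0.4811, 0.0136, 0.1673]
tool_rot: [0.089, 0.996, -0.0, -0.001]
ft_force: [1.3, -0.3, -2.6]
grip_width: 0.0391
grasp_force: 61.2
```

```bash
python3 go.py .5062 .2347 .15 78.6
python3 - <<'E'
from h import *
a=vision.camera("side")
cv2.imwrite("pics/s3.png",cv2.resize(a[100:330,170:420,::-1],None,fx=2.4,fy=2.4,interpolation=cv2.INTER_CUBIC))
E
```

```text
t 3.9 [0.4811 0.0136 0.1673] tooly 79.8108125298781 w 0.03908261825557166 shift cm [ 1.4306 22.2028  1.7171] twist 0.02113266527077527
```

View pics/s3.png

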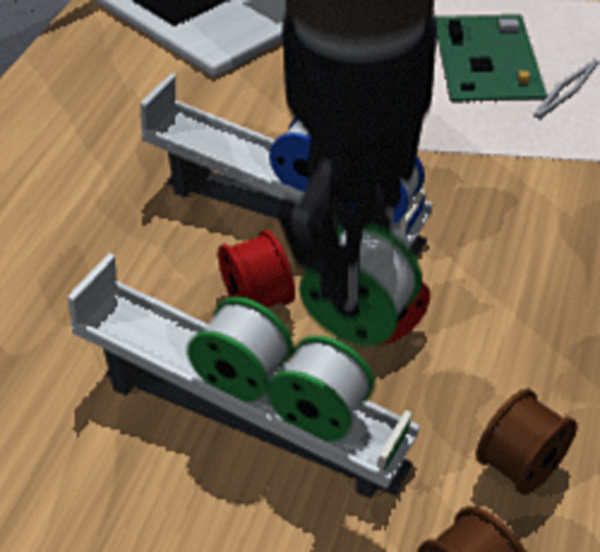

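The spool is held. The two behind are rolling down the lane, with the stop end still empty at about crop (385,430). Next is the move above the cradle.

send_rows --motion "1 0.2 3.0 0.3 0.005; 1 0.5 7.5 0.8 0.01; 1 0.8 12.0 1.4 0.015; 1 1.1 16.5 2.0 0.02; 1 1.3 20.0 2.5 0.021"

```text
clock: 4.45
eef_pos: [0.5044, 0.2152, 0.141]
tool_rot: [0.099, 0.995, 0.0, -0.0]
ft_force: [0.3, 0.5, -2.2]
grip_width: 0.0391
grasp_force: 61.6
```

send_rows --motion "1 0.1 2.0 1.5 0; 1 0.1 2.2 3.5 0; 1 0.1 2.2 3.7 0; 1 0.1 2.2 3.7 0; 1 0.1 2.2 3.7 0"

```text
clock: 4.95
eef_pos: [0.5086, 0.2342, 0.1056]
tool_rot: [0.1, 0.995, 0.0, 0.0]
ft_force: [-0.1, -0.6, -2.8]
grip_width: 0.0393
grasp_force: 61.4
```

```bash
python3 go.py .5062 .2347 .1 78.6
cat > held.py <<'E'
from h import *; import sys
tag=sys.argv[1];o=bot.get_obs();c=np.array(o["eef_pos"]);im={}
for n in("side","top"):
    im[n]=vision.camera(n)[...,::-1].copy();cv2.imwrite(f"pics/{n}{tag}.png",im[n])
    print(n,[(np.round(b["rect"],1).tolist(),round(b["conf"],2)) for b in boxes_of(n,"green_front_center")])
n="side";k=cv2.inRange(cv2.cvtColor(im[n],cv2.COLOR_BGR2HSV),(45,90,30),(80,255,255))
k[:, :170]=0;k[:,350:]=0;k[:300]=0
v,u=np.nonzero(k);B=np.r_[u.min(),v.min(),u.max()+1,v.max()+1];yaw=np.radians(-11.4)
f=lambda p:bbox(proj(n,np.vstack(rims(np.array(p),yaw))))-B
s=least_squares(f,c+[0,0,.018],x_scale=.01);print("B",B,"fit",s.x,"rel TCP",s.x-c,f(s.x))
x,y=175,290;q=cv2.resize(im[n][y:y+190,x:x+200],None,fx=3,fy=3,interpolation=cv2.INTER_CUBIC)
for R in rims(s.x,yaw): cv2.polylines(q,[((proj(n,R)-[x,y]+.5)*3).astype(int)],True,(0,0,255),1)
# cradle bars' top lines and ends, from the top-camera fit
a=np.array([np.cos(yaw),np.sin(yaw),0]);b=np.array([-a[1],a[0],0]);C=np.array([.5062,.2347,.018])
for e in(-.022,.022): cv2.polylines(q,[((proj(n,[C+e*a-.044*b,C+e*a+.044*b])-[x,y]+.5)*3).astype(int)],False,(255,255,0),1)
cv2.imwrite(f"pics/crop{tag}.png",q)
E
python3 held.py 4
```

```text
t 4.95 [0.5086 0.2342 0.1056] tooly 78.55635385199953 w 0.0393215155744803 shift cm [0.248  0.0054 0.5565] twist -0.0007617689884208085
side [([389.3, 284.1, 39.8, 40.3], 0.91), ([261.1, 370.0, 42.9, 55.3], 0.67), ([368.0, 333.5, 46.0, 46.6], 0.59)]
top [([317.1, 323.2, 47.5, 45.1], 0.81), ([134.5, 223.6, 45.6, 44.4], 0.59), ([247.3, 313.4, 45.2, 47.5], 0.59)]
B [235 340 279 399] fit [0.5202 0.1935 0.0307] rel TCP [ 0.0116 -0.0406 -0.0748] [-4.0728  4.2648  4.1427 -4.2298]
```

View pics/crop4.png

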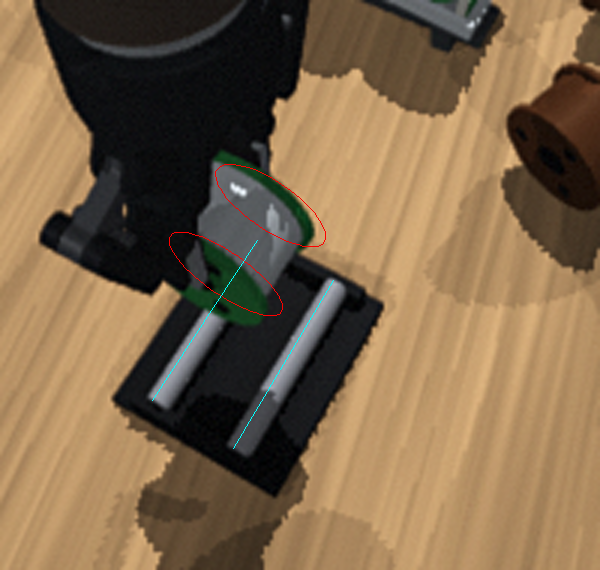

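```bash
cat > h2.py <<'E'
from h import *; import sys
tag=sys.argv[1];z0=sys.argv[2:]
im=cv2.imread(f"pics/side{tag}.png");c=np.array(bot.get_obs()["eef_pos"]);yaw=np.radians(-11.4)
k=cv2.inRange(cv2.cvtColor(im,cv2.COLOR_BGR2HSV),(45,90,30),(80,255,255));k[:, :170]=0;k[:,350:]=0;k[:300]=0
v,u=np.nonzero(k);a=np.array([np.cos(yaw),np.sin(yaw),0])
B=np.r_[u.max()+1,v.max()+1,v.min()]
def P(p): return c+p[0]*a+[0,0,p[1]]
def f(p):
    q=bbox(proj("side",np.vstack(rims(P(p),yaw))));return np.r_[q[2],q[3]]-B[:2]
s=least_squares(f,[0,.018],x_scale=.01);print(B,"along-x, z rel TCP",s.x,f(s.x),P(s.x), bbox(proj("side",np.vstack(rims(P(s.x),yaw)))))
x,y=175,290;q=cv2.resize(im[y:y+190,x:x+200],None,fx=3,fy=3,interpolation=cv2.INTER_CUBIC)
for R in rims(P(s.x),yaw): cv2.polylines(q,[((proj("side",R)-[x,y]+.5)*3).astype(int)],True,(0,0,255),1)
cv2.imwrite(f"pics/crop{tag}b.png",q)
E
python3 h2.py 4
```

```text
[279 399 340] along-x, z rel TCP [-0.0025  0.0158] [-0. -0.] [0.5065 0.2348 0.1217] [217.2102 339.4117 279.     399.    ]
```

View pics/crop4b.png

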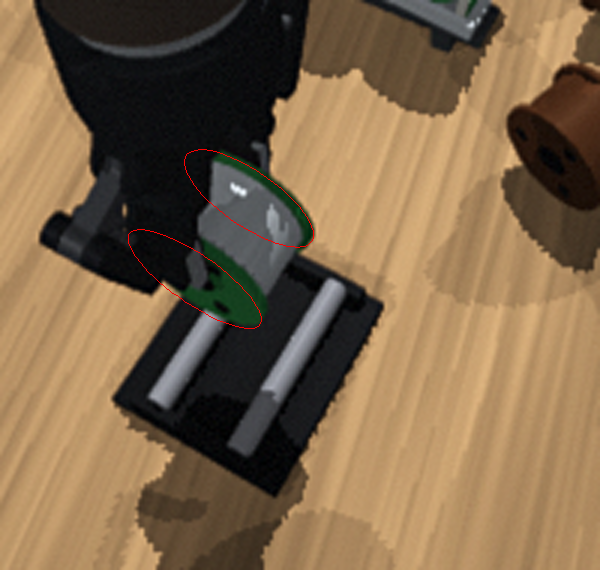

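The red rims fit the held spool's outline. Its centre is about (0.5065, 0.2348), so it is right over the seat. I'll lower it, slowing near contact.

send_rows --motion "1 0 0 2 0; 1 0 0 4 0; 1 0 0 5.8 0; 1 0 0 6.8 0; 1 0 0 7.2 0"

```text
clock: 5.65
eef_pos: [0.5077, 0.2342, 0.0321]
tool_rot: [0.099, 0.995, -0.0, -0.001]
ft_force: [-0.4, -0.2, -2.1]
grip_width: 0.039
grasp_force: 61.6
```

send_rows --motion "1 0 0 0.1 0; 1 0 0 0.2 0; 1 0 0 0.3 0; 1 0 0 0.3 0"

```text
clock: 6.05
eef_pos: [0.5086, 0.2348, 0.0304]
tool_rot: [0.099, 0.995, 0.0, 0.0]
ft_force: [-0.5, 0.7, -2.1]
grip_width: 0.0394
grasp_force: 61.6
```

send_rows --motion "1 0 0 0.1 0; 1 0 0 0.2 0; 1 0 0 0.2 0"

```text
clock: 6.35
eef_pos: [0.5081, 0.2346, 0.0277]
tool_rot: [0.099, 0.995, -0.0, -0.0]
ft_force: [0.1, -0.8, -3.3]
grip_width: 0.0393
grasp_force: 61.6
```

```bash
python3 held.py 5 >/dev/null; python3 h2.py 5; python3 go.py .5062 .2347 .027 78.6
```

```text
[283 422 370] along-x, z rel TCP [-0.0032  0.0188] [0. 0.] [0.505  0.2352 0.0466] [227.0764 367.7197 283.     422.    ]
t 6.55 [0.5082 0.2346 0.0278] tooly 78.60688049792756 w 0.039287908691233636 shift cm [ 0.1956 -0.0301  0.0799] twist 0.0001200873430127129
```

send_rows --motion "1 0 0 0.05 0; 1 0 0 0.1 0; 1 0 0 0.1 0"

```text
clock: 6.85
eef_pos: [0.5083, 0.2347, 0.0271]
tool_rot: [0.099, 0.995, 0.0, 0.0]
ft_force: [-0.2, -0.2, -1.3]
grip_width: 0.0388
grasp_force: 62.0
```

send_rows --motion "1 0 0 0.05 0; 1 0 0 0.1 0; 1 0 0 0.1 0"

```text
clock: 7.15
eef_pos: [0.5083, 0.2347, 0.0269]
tool_rot: [0.099, 0.995, 0.0, 0.0]
ft_force: [-2.2, -0.9, 7.0]
grip_width: 0.0389
grasp_force: 62.8
```

send_rows --motion "1 0.05 0 0.05 0; 1 0.05 0 0.05 0; 1 0.05 0 0.05 0"

```text
clock: 7.45
eef_pos: [0.5083, 0.2347, 0.0269]
tool_rot: [0.099, 0.995, 0.0, 0.001]
ft_force: [-3.2, -1.5, 8.2]
grip_width: 0.0388
grasp_force: 63.0
```

```bash
python3 held.py 6 |head -2; python3 h2.py 6
```

```text
side [([266.3, 395.8, 37.4, 51.8], 0.92), ([389.6, 285.0, 35.9, 40.3], 0.63), ([368.0, 335.1, 46.3, 47.4], 0.56)]
top [([152.7, 232.9, 37.7, 37.2], 0.83), ([317.1, 322.1, 45.0, 43.0], 0.68), ([248.2, 313.3, 47.3, 55.0], 0.67)]
[283 422 371] along-x, z rel TCP [-0.0035  0.0201] [ 0. -0.] [0.5049 0.2354 0.047 ] [227.0331 367.6783 283.     422.    ]
```

View pics/crop6b.png

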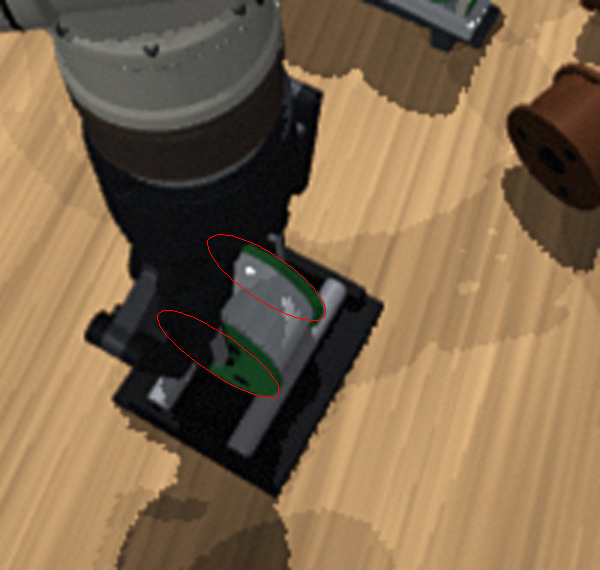

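The contact force has risen to about 10 N and z has stopped falling. The far rim sits at a height of about 43 mm, so the spool is seated and I can release it.

send_rows --motion "0.1 0 0 0 0; 0 0 0 0 0; -0.1 0 0 0 0; -0.25 0 0 0 0; -0.35 0 0 0 0"

```text
clock: 8.15
eef_pos: [0.5077, 0.2347, 0.0251]
tool_rot: [0.099, 0.995, -0.0, -0.0]
ft_force: [-0.2, 0.7, 0.1]
grip_width: 0.0581
grasp_force: 0.0
```

send_rows --motion "-0.35 0 0 0 0; -0.35 0 0 -1 0; -0.35 0 0 -3 0; -0.35 0 0 -7 0; -0.35 0 0 -11 0"

```text
clock: 8.65
eef_pos: [0.507, 0.2344, 0.1365]
tool_rot: [0.099, 0.995, -0.0, -0.001]
ft_force: [1.3, 1.3, 0.1]
grip_width: 0.0576
grasp_force: 0.0
```

send_rows --motion "-0.35 0 0 -3 0; -0.35 4 4 -4 0; -0.35 8 8 -4 0; -0.35 12 12 -4 0; -0.35 15 15 -4 0"

```text
clock: 9.15
eef_pos: [0.3966, 0.402, 0.1766]
tool_rot: [0.1, 0.995, 0.001, 0.001]
ft_force: [0.8, 0.6, 0.1]
grip_width: 0.0578
grasp_force: 0.0
```

```bash
python3 held.py 7
python3 - <<'E'
from h import *
a=cv2.imread("pics/side7.png")[180:480,170:420];b=cv2.imread("pics/top7.png")[80:380,110:360]
cv2.imwrite("pics/end.png",cv2.resize(np.hstack([a,b]),(800,480),interpolation=cv2.INTER_CUBIC))
E
```

```text
side []
top [([157.1, 231.8, 42.1, 46.4], 0.81), ([246.1, 311.6, 46.0, 54.1], 0.65), ([317.6, 321.9, 46.5, 44.1], 0.57)]Traceback (most recent call last):
  File "held.py", line 8, in <module>
    v,u=np.nonzero(k);B=np.r_[u.min(),v.min(),u.max()+1,v.max()+1];yaw=np.radians(-11.4)
                              ~~~~~^^
    return umr_minimum(a, axis, None, out, keepdims, initial, where)
ValueError: zero-size array to reduction operation minimum which has no identity
```

View pics/end.png

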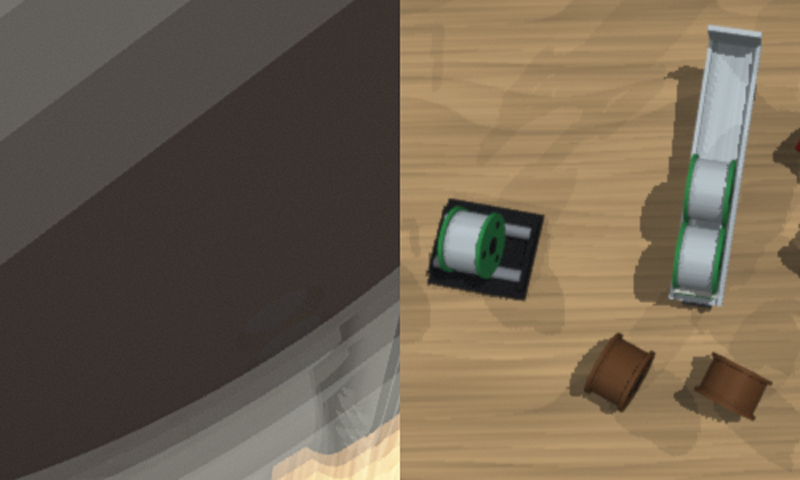

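Run:
```python
from h import *
k=cv2.inRange(cv2.cvtColor(cv2.imread("pics/top7.png"),cv2.COLOR_BGR2HSV),(45,90,30),(80,255,255));k[:,:110]=0;k[:,215:]=0;k[:190]=0;k[290:]=0
v,u=np.nonzero(k);B=np.r_[u.min(),v.min(),u.max()+1,v.max()+1]
f=lambda p:bbox(proj("top",np.vstack(rims(np.array([p[0],p[1],.043]),np.radians(-11.4)))))-B
s=least_squares(f,[.506,.235],x_scale=.01);yaw=np.radians(-11.4);d=s.x-[.5062,.2347]
print(B,s.x,f(s.x),"along bars mm",1e3*(-d[0]*np.sin(yaw)+d[1]*np.cos(yaw)),"across",1e3*(d[0]*np.cos(yaw)+d[1]*np.sin(yaw)))
```

```text
[132 209 176 255] [0.5051 0.2354] [ 0.7367  0.4523 -0.7955 -0.4322] along bars mm 0.4659386234492866 across -1.2431262448262064
```

The spool lies in the cradle, 0.5 mm from midway along the bars, and the lane has moved up.

```bash
python3 -c "
from workcell import workorder
print(workorder.job_done())"
```

```text
the job is handed in; nothing more can be done
None
```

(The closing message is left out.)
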